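# Restock the shelf tray in a hobby shop

### The job

Restock the black shelf tray from the open carton: stand the new round thinner bottle, the new spray can and the new square bottle each on the tray floor straight behind the one of its own kind (on the side away from the ticket strip), in the same lane, with the square bottle's flat sides squared up to the lane. Paint jars are kept two high, so stack the new jar squarely on top of the jar that is already there. Leave the old containers standing where they are and tip nothing over.

Things in the scene. Friction and masses are not known exactly. Their poses are not given: they have to be found in the camera images.
- bottle_new: The new thinner bottle, loose, standing in the carton. A round plastic thinner bottle: body 50 mm in diameter and straight up to 70 mm, then a shoulder and a 28 mm wide screw cap, 103 mm high in all, about 130 g. Origin at the centre of its underside, z up.
- can_new: The new spray can, loose, standing in the carton. A small spray can: body 40 mm in diameter and straight up to 96 mm, with a 35 mm wide round cap, 124 mm high in all (the tallest of the four), about 120 g. Origin at the centre of its underside, z up.
- cement_new: The new square bottle, loose, standing in the carton. A square glass bottle: body 38 x 38 mm and straight up to 38 mm, with a 28 mm wide round screw cap above, 67 mm high in all, about 75 g; x and y axes are square to the body's flat sides. Origin at the centre of its underside, z up.
- jar_new: The new paint jar, loose, standing in the carton. A low round paint jar, 42 mm in diameter, straight sides, flat foot and flat lid, 42 mm high in all (the lowest of the four), about 60 g. Origin at the centre of its underside, z up.
- bottle_old: The thinner bottle that already stands in the tray, loose, in the front part of one of the lanes; of exactly the same make and size as the new thinner bottle. Origin at the centre of its underside, z up; x points to the back of the tray, within about 4 degrees.
- can_old: The spray can that already stands in the tray, loose, in the front part of one of the lanes; of exactly the same make and size as the new spray can. Origin at the centre of its underside, z up; x points to the back of the tray, within about 4 degrees.
- cement_old: The square bottle that already stands in the tray, loose, in the front part of one of the lanes; of exactly the same make and size as the new square bottle. Origin at the centre of its underside, z up; x points to the back of the tray, within about 4 degrees.
- jar_old: The paint jar that already stands in the tray, loose, in the front part of one of the lanes; of exactly the same make and size as the new paint jar. Origin at the centre of its underside, z up; x points to the back of the tray, within about 4 degrees.
- tray: Black shelf tray, fixed, 180 (x) by 324 (y) mm, floor 4 mm. Origin: centre of its underside; x runs from the front lip (robot side, tickets) to the back. Dividers 14 mm high at y = -78, 0, 78 mm make four 75 mm lanes, centred at y = -117, -39, 39, 117 mm; lip 14, sides 20, back 30 mm high. An old container stands in each lane at x about -50 mm; behind it is free.
- carton: Low open cardboard carton, fixed, 250 x 250 mm, 40 mm high, walls and floor 4 mm thick, holding the four new containers about 110 mm apart. Origin: centre of its underside; sides along its x and y. Tray and carton stand side by side; which of them is left and which right varies.
Not all that is in view belongs to the job. Leave any blue look-alike of the bottle_new alone.

How it is judged (in metres and radians):
At the end, for the whole second after the job is handed in: New bottle, can and square bottle upright on the tray floor, 35-120 mm behind and within 15 mm sideways of their own kind (its frame); square one within 10 deg of the tray. New jar level on the old jar, centres within 10 mm. Old ones upright within 15 mm of their start; all at rest (x of bottle_new in the frame of bottle_old between 0.035 and 0.12 m and y of bottle_new in the frame of bottle_old between -0.015 and 0.015 m and z of bottle_new in the frame of tray between 0 and 0.008 m and x of can_new in the frame of can_old between 0.035 and 0.12 m and y of can_new in the frame of can_old between -0.015 and 0.015 m and z of can_new in the frame of tray between 0 and 0.008 m and x of cement_new in the frame of cement_old between 0.035 and 0.12 m and y of cement_new in the frame of cement_old between -0.015 and 0.015 m and z of cement_new in the frame of tray between 0 and 0.008 m and (angle between the x axis of cement_new and the x axis of tray, either way round below 0.17 rad or angle between the x axis of cement_new and the y axis of tray, either way round below 0.17 rad) and horizontal distance between jar_new and jar_old below 0.01 m and z of jar_new in the frame of jar_old between 0.038 and 0.046 m and angle between each of bottle_new, bottle_old, can_new, can_old, cement_new, cement_old, jar_new, jar_old's own z axis and vertical below 0.1 rad and linear speed of each of bottle_new, bottle_old, can_new, can_old, cement_new, cement_old, jar_new, jar_old below 0.02 m/s and distance of each of bottle_old, can_old, cement_old, jar_old from where it was at the start of the episode below 0.015 m); the robot touches nothing.
It fails at once if an old container in the tray is shifted by more than 15 mm (distance of any of bottle_old, can_old, cement_old, jar_old from where it was at the start of the episode above 0.015 m).
It fails at once if a container, new or old, is tipped by more than 35 degrees (angle between any of bottle_new, bottle_old, can_new, can_old, cement_new, cement_old, jar_new, jar_old's own z axis and vertical above 0.61 rad).
It also fails if it takes over 120 s, if anything falls off the work surface, if the arm or the gripper's body presses on something with over 40 N, if the wrist force passes 120 N, or if a joint passes its speed limit or range.

### The arm

A 7-joint arm with a two-finger parallel gripper is mounted at the origin on the work surface. World frame = base frame: x ahead of the robot, y to its left, z up, the work surface at z = 0. Lengths are in mm, angles in degrees, forces in N, time in s.
With the tool pointing down it reaches from about 400 to 875 mm from the base axis. Payload 6.5 kg.
Tool frame: the origin (TCP) lies at the very end of the fingers, on their centre line; the grasp point (between the pads) lies 19 mm behind it; x points along the fingers, y is the direction in which the jaws open and shut, and the axes are right-handed (so a half turn about x gives the same grasp; the last joint's range is limited). The gripper opens to 85 mm and grips with 20 to 120 N. Pads are 22 mm wide; open, the fingers measure 114 mm over their backs; the gripper's body (76 mm by 85 mm) begins 54 mm behind the grasp point. The pads swing forward as they close: fully open they stand 13 mm farther back than shut.
Start: joints at [64.675, 30.733, -0.252, 88.115, 0.149, 61.152, -4.079], TCP at [238.556, -604.633, 231.29] pointing down, gripper open.
Joint ranges: [-154.64, 154.64], [-21.42, 123.67], [-72.66, 72.17], [13.99, 137.28], [-74.86, 254.86], [10.95, 109.41], [-158.01, 158.01]. Speed limits (degrees/s): [136.94, 136.94, 180, 180, 180, 180, 180].

### API

Orientations are given as a 3x3 rotation matrix whose columns are the frame's x, y, z axes.
In Python, from plant import * gives the robot as it stands. The module is installed in compiled form; this text tells all that it offers.
- The arm moves only by the tool send_rows, never from a script. Its arguments are lists of equal length, an entry for each row: "hand": the finger opening in mm, from 0 to 85.4; "travel": the shift along the tool's x, y, z in mm, a list of three; "turn": the turn about the tool's x in degrees. In form: {"hand": [hand, ...], "travel": [[tx, ty, tz], ...], "turn": [turn, ...]}. A call has 1 to 20 rows; each row shifts and turns the pose as measured when the row begins, along the tool's axes as they then stand; what a row does not reach is not made up. A row lasts 1/10 s, in which the tool goes at most 50 mm and 8.59 degrees, less where a joint would pass 70% of its speed; a pose out of reach is approached as far as the arm can. A call is refused whole if a number of a shift passes 50 or a number of a turn 8.59, either way. A call with a gripper value outside its range is refused whole. The fingers move at their own pace and stop on an object; "newtons" is the grip in N (left out, the last holds). Time passes only in rows, so rows that do not move let the fingers close. It gives the time, the measured TCP pose, the force and the opening at its end, in the units of the state.
- observe(): the state, without advancing time (a new reading comes with each control period).
- capture(name): name is "side" or "top"; returns a dict with "frame" (480x640x3 uint8, red, green, blue), "fov_y" (degrees; the focal length in pixels is half the picture's height over the tangent of half this angle, whatever the lens; pixels are square), "cx", "cy" (the principal point, pixels), "R" (3x3) and "t" (3): a world point X has camera coordinates R X + t. Camera axes: x right, y down, z forward; pixel columns grow to the right and rows downward; lengths in mm; the calibration is good to about 2 mm. A picture is of the moment at which its call begins. There is no depth.
- hand_in(): hands the job in, once; it reports no verdict.
The state is a dict: "time_s": time; "joint_positions": joint angles; "dq": joint speeds; "joint_efforts": joint torques, N m; "tcp_pos": TCP position; "tool_rot": TCP orientation; "ft_force": force on the tool from outside, world axes, zero at the start; "wrist_torque": the same for the moment, N m; "finger_gap": opening from 0.0 (shut) to 1.0 (fully open).
Only numpy, scipy, OpenCV 4.12 (cv2) and the standard library are available. Lean on these libraries where they do the work, as an engineer would, in place of code of your own. Each camera call takes 0.05 s, during which the arm holds its last target. There are 200 camera calls.

## Working session

There is one attempt and no reset: what is moved stays moved. The work goes in short steps, Python scripts to look and compute and a tool call to move; the robot and the scene stay as the last step left them, time stands still between calls to the robot, and variables do not carry over. Pictures are saved under pics/ and viewed, about 12 in all and at most 16, crops included, and the job is handed in when it is done.

Besides the shell and the picture viewer there is one more tool, called after "Request:" in YAML: its name, and indented under it one key for each argument. send_rows: Moves the arm, as the interface text tells. Its arguments: {"type":"object","properties":{"hand":{"type":"array","items":{"type":"number"}},"travel":{"type":"array","items":{"type":"array","items":{"type":"number"}}},"turn":{"type":"array","items":{"type":"number"}},"newtons":{"type":"number"}},"required":["hand","travel","turn"]}

```bash
mkdir -p pics; cat > h.py <<'E'
import numpy as np, cv2
from plant import *
def cap(n,f=None):
    c=capture(n)
    if f: cv2.imwrite('pics/'+f,c['frame'][:,:,::-1])
    return c
def ray(c,u,v,z):
    f=240/np.tan(np.radians(c['fov_y']/2)); R=np.array(c['R']);t=np.array(c['t'])
    d=R.T@np.array([(u-c['cx'])/f,(v-c['cy'])/f,1]); o=-R.T@t
    return o+d*(z-o[2])/d[2]
def proj(c,X):
    f=240/np.tan(np.radians(c['fov_y']/2)); p=np.array(c['R'])@np.array(X)+np.array(c['t'])
    return p[:2]/p[2]*f+[c['cx'],c['cy']]
E
python3 - <<'E'
from h import *
for n in('top','side'):
    c=cap(n,n+'1.png'); R=np.array(c['R']);print(n,c['fov_y'],c['cx'],c['cy'],R.round(3).tolist(),(-R.T@np.array(c['t'])).round(0))
o=observe();print(o['time_s'],o['tcp_pos'],np.round(o['tool_rot'],3).tolist(),o['finger_gap'])
E
```

```text
top 57.50526357151956 311.8685776383799 240.8364420884849 [[-0.008, -1.0, 0.027], [-0.996, 0.005, -0.092], [0.092, -0.027, -0.995]] [500.   3. 881.]
side 52.7064163447662 322.85113671917406 247.59444683259196 [[-0.809, -0.588, 0.01], [-0.289, 0.382, -0.878], [0.512, -0.713, -0.479]] [114. 636. 491.]
0.1 [ 238.34678833 -604.11482212  230.47564353] [[-0.001, 0.367, -0.93], [0.001, -0.93, -0.367], [-1.0, -0.002, 0.0]] 1.0030893058718078
```

View pics/top1.png

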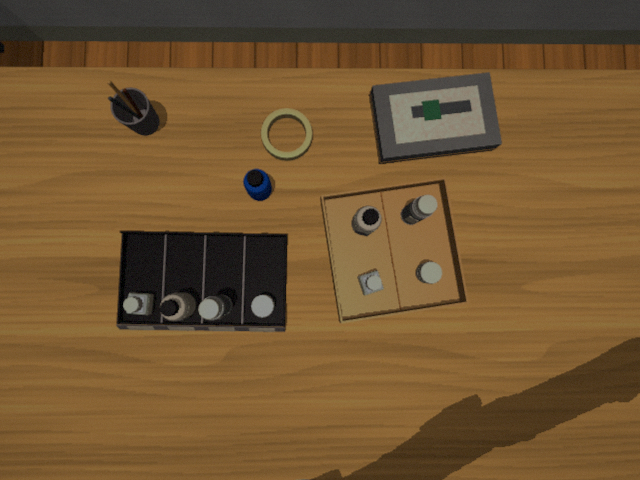

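View pics/side1.png

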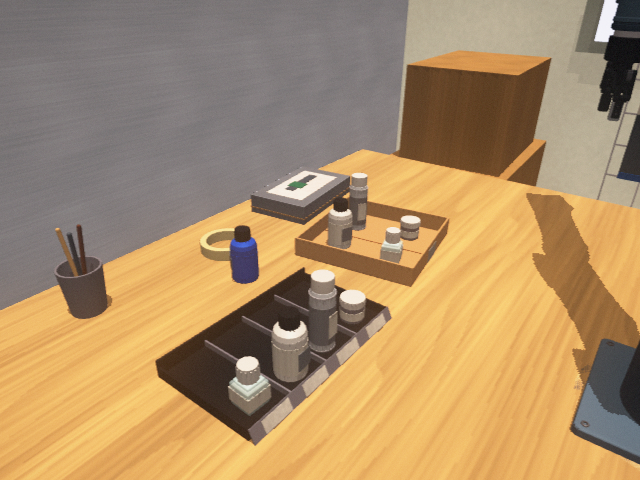

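The top view shows the tray on the left (u 118–288, v 232–330). Its lanes from left to right hold the old cement (134,305), old bottle (170,307), old can (209,308) and old jar (262,305). The carton is on the right, with the new bottle (371,217, black cap), can (427,205), square bottle (373,283) and jar (430,272). The blue bottle at (256,180) is the look-alike and stays put. The side view agrees. I'll confirm in enlarged crops and measure from them.

```bash
python3 - <<'E'
import cv2
im=cv2.imread('pics/top1.png')
a=cv2.resize(im[170:330,315:475],None,fx=3.75,fy=3.75,interpolation=cv2.INTER_CUBIC)
cv2.imwrite('pics/c1.png',cv2.convertScaleAbs(a,alpha=1.4))
b=cv2.resize(im[225:335,112:292],None,fx=4.4,fy=4.4,interpolation=cv2.INTER_CUBIC)
cv2.imwrite('pics/c2.png',cv2.convertScaleAbs(b,alpha=2))
E
```

```text
(no output)
```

View pics/c1.png

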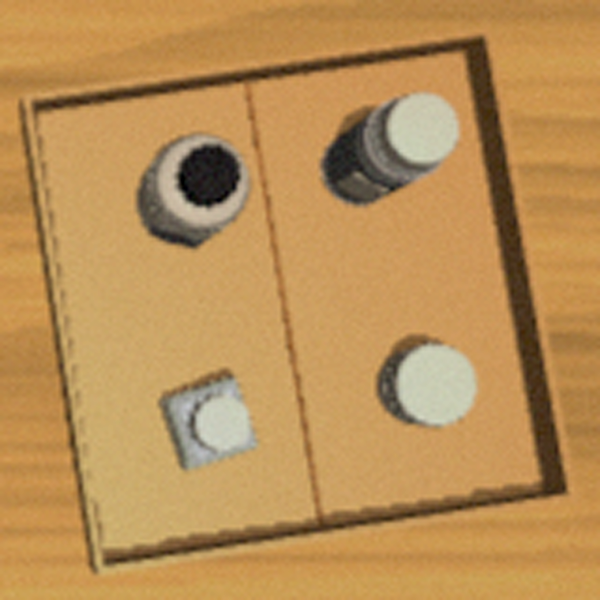

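View pics/c2.png

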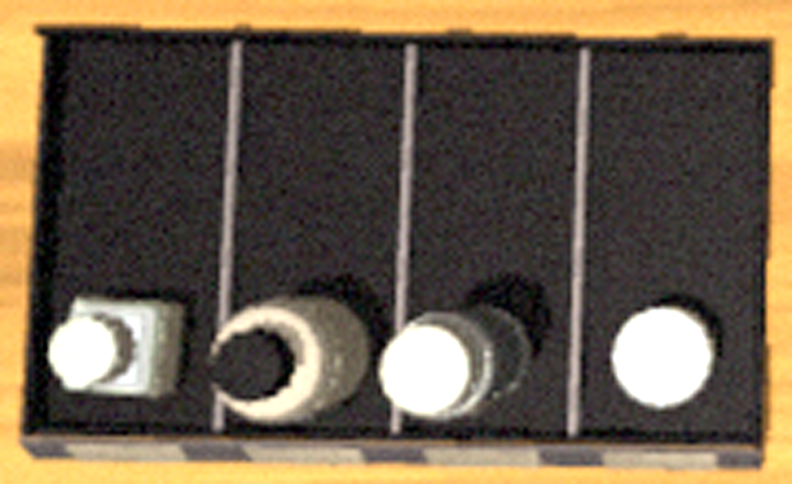

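```bash
python3 - <<'E'
from h import *
c=cap('top'); q=lambda x,y,s,o,z: ray(c,o[0]+(x+.5)/s-.5,o[1]+(y+.5)/s-.5,z)[:2]
C=(3.75,(315,170));T=(4.4,(112,225))
for n,k,x,y,z in [('bn',C,210,174,107),('cn',C,422,129,128),('sn',C,221,422,71),('jn',C,436,384,46),('bo',T,252,362,107),('co',T,425,370,128),('so',T,84,351,71),('jo',T,662,357,46)]:
    print(n,q(x,y,*k,z).round(1))
s=[q(x,y,*C,42) for x,y in[(162,402),(229,372),(255,443),(187,468)]]
print('sq',np.mean(s,0),[np.degrees(np.arctan2(*(s[(i+1)%4]-s[i])[::-1])).round(1) for i in range(4)],[np.linalg.norm(s[(i+1)%4]-s[i]).round(1) for i in range(4)])
for a,b in[((237,42),(218,430)),((411,45),(396,430)),((585,48),(573,432))]:
    A,B=q(*b,*T,14),q(*a,*T,14);print('div',A.round(1),B.round(1),np.degrees(np.arctan2(*(B-A)[::-1])).round(2))
# side-view check: project
s=cap('side')
for n,P in [('blue',0)]:pass
E
```

```text
bn [ 615.5 -123.8]
cn [ 633.2 -220.4]
sn [ 497.3 -132.7]
jn [ 515.7 -247.7]
bo [457.4 231.4]
co [454.9 159.1]
so [460.6 310.9]
jo [454.6  75.2]
sq [ 497.68792211 -131.00615633] [np.float64(-66.5), np.float64(-160.9), np.float64(109.4), np.float64(19.9)] [np.float64(37.9), np.float64(38.4), np.float64(37.2), np.float64(35.8)]
div [422.8 273. ] [594.8 268.7] -1.45
div [422.  195.1] [593.1 191. ] -1.36
div [420.3 117.2] [591.3 113. ] -1.41
```

Each target is 85 mm behind its own kind along the tray axis (yaw −1.4°). I'll start with the jar by turning the jaws to the tray's x direction and travelling.

Request:
send_rows:
  hand: [65,65,65,65,65,65,65,65,65,65,65,65,65,65,65,65,65,65,65,65]
  travel:
    - [0,0,0]
    - [0,0,0]
    - [0,0,0]
    - [0,0,0]
    - [0,0,0]
    - [0,0,0]
    - [0,0,0]
    - [0,0,0]
    - [0,28,-36]
    - [0,28,-36]
    - [0,28,-36]
    - [0,28,-36]
    - [0,28,-36]
    - [0,28,-36]
    - [0,28,-36]
    - [0,28,-36]
    - [0,28,-36]
    - [0,28,-36]
    - [0,0,0]
    - [0,0,0]
  turn: [-8.4,-8.4,-8.4,-8.4,-8.4,-8.4,-8.4,-8.4,0,0,0,0,0,0,0,0,0,0,0,0]
  newtons: 40

```text
time_s: 2.2
tcp_pos: [521.8, -228.1, 226.2]
tool_rot: [[-0.004, 1.0, 0.006], [0.005, 0.006, -1.0], [-1.0, -0.004, -0.005]]
ft_force: [-0.3, -0.7, 0.0]
finger_gap: 0.756
```

```bash
cat >> h.py <<'E'
def to(x,y,z=None,yaw=-1.4):
    o=observe(); p=np.array(o['tcp_pos']);R=np.array(o['tool_rot'])
    d=np.array([x,y,p[2] if z is None else z])-p
    th=np.degrees(np.arctan2(R[1,1],R[0,1]))
    print('t',round(o['time_s'],2),'tcp',p.round(1),'tilt',R[:2,0].round(4),'yaw',th.round(2),'gap',round(o['finger_gap'],3),'F',np.round(o['ft_force'],1),'| travel',(R.T@d).round(1),'turn',((th-yaw+180)%360-180).round(2))
E
python3 -c "
from h import *
to(515.7,-247.7,11)"
```

```text
t 2.2 tcp [ 521.8 -228.1  226.2] tilt [-0.0044  0.0045] yaw 0.35 gap 0.756 F [-0.3 -0.7  0. ] | travel [215.1  -5.3  20.5] turn 1.75
```

Request:
send_rows:
  hand: [65,65,65,65,65,65,65]
  travel:
    - [0,-5,20]
    - [0,0,0]
    - [40,0,0]
    - [40,0,0]
    - [40,0,0]
    - [30,0,0]
    - [0,0,0]
  turn: [1.7,0,0,0,0,0,0]

```text
time_s: 2.9
tcp_pos: [512.0, -261.4, 73.0]
tool_rot: [[-0.002, 0.999, -0.042], [-0.002, -0.042, -0.999], [-1.0, -0.002, 0.002]]
ft_force: [-0.7, -0.0, 1.2]
finger_gap: 0.762
```

```bash
python3 -c "
from h import *
to(515.7,-247.7,11)
s=cap('side','s2.png')
c=cap('top')
a=cv2.resize(c['frame'][170:330,315:475,::-1],None,fx=3,fy=3)
b=cv2.resize(s['frame'][150:310,270:470,::-1],None,fx=3,fy=3)[:,100:]
print(a.shape,b.shape)
b=cv2.resize(s['frame'][190:280,340:450,::-1],(320,262))
cv2.imwrite('pics/m2.png',np.hstack([a,np.vstack([b,np.zeros((218,320,3),np.uint8)])]))"
```

```text
t 2.9 tcp [ 512.  -261.4   73. ] tilt [-0.0024 -0.002 ] yaw -2.43 gap 0.762 F [-0.7 -0.   1.2] | travel [ 61.9   3.3 -14. ] turn -1.03
(480, 480, 3) (480, 500, 3)
```

View pics/m2.png

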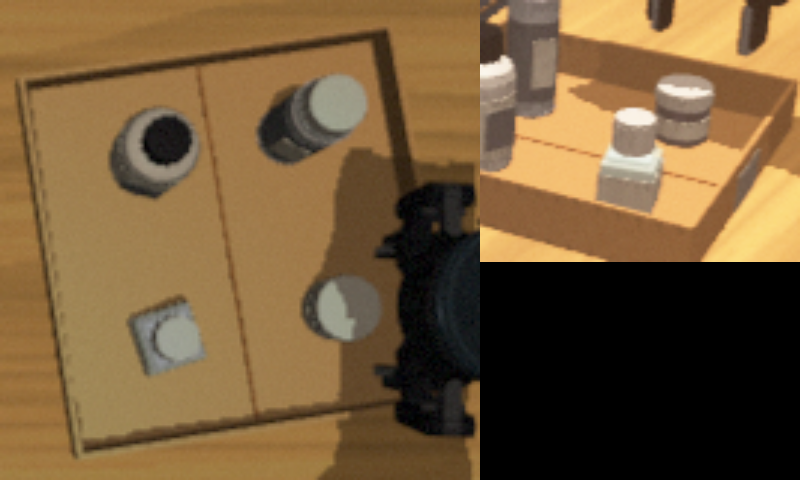

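Two fingers are above and to the right of the jar (shadow over the jar at about (342,308) in the crop), and the rest is undisturbed. The y reading is 14 mm off, so I'll correct it and then descend.

Request:
send_rows:
  hand: [65,65,65,65]
  travel:
    - [0,3,-14]
    - [0,0,0]
    - [0,0,0]
    - [0,0,0]
  turn: [-1.0,0,0,0]

```text
time_s: 3.4
tcp_pos: [522.8, -248.8, 83.1]
tool_rot: [[0.013, 1.0, -0.024], [-0.009, -0.024, -1.0], [-1.0, 0.013, 0.008]]
ft_force: [0.7, -0.8, 0.5]
finger_gap: 0.761
```

```bash
python3 -c "
from h import *
to(515.7,-247.7,11)
to(515.7,-247.7,11)"
```

```text
t 3.4 tcp [ 522.8 -248.8   83.1] tilt [ 0.0129 -0.0085] yaw -1.36 gap 0.761 F [ 0.7 -0.8  0.5] | travel [72.  -8.1 -1.6] turn 0.04
t 3.4 tcp [ 522.8 -248.8   83.1] tilt [ 0.0129 -0.0085] yaw -1.36 gap 0.761 F [ 0.7 -0.8  0.5] | travel [72.  -8.1 -1.6] turn 0.04
```

Request:
send_rows:
  hand: [65,65]
  travel:
    - [40,-8,-1]
    - [0,0,0]
  turn: [0,0]

```text
time_s: 3.6
tcp_pos: [516.8, -248.9, 44.3]
tool_rot: [[0.016, 1.0, -0.024], [-0.011, -0.024, -1.0], [-1.0, 0.017, 0.01]]
ft_force: [-1.4, -0.4, -0.6]
finger_gap: 0.761
```

```bash
python3 -c "
from h import *
to(515.7,-247.7,11)
cap('top')
to(515.7,-247.7,11)
cap('top')
to(515.7,-247.7,11)"
```

```text
t 3.6 tcp [ 516.8 -248.9   44.3] tilt [ 0.0165 -0.0106] yaw -1.36 gap 0.761 F [-1.4 -0.4 -0.6] | travel [33.3 -1.7 -1.5] turn 0.04
t 3.65 tcp [ 520.4 -249.8   47.4] tilt [ 0.0228 -0.0126] yaw -1.35 gap 0.76 F [0.1 0.5 0.8] | travel [36.2 -5.6 -2.4] turn 0.05
t 3.7 tcp [ 521.9 -250.1   48.7] tilt [ 0.0254 -0.0134] yaw -1.35 gap 0.761 F [ 0.5 -0.4  0.6] | travel [37.5 -7.2 -2.8] turn 0.05
```

Request:
send_rows:
  hand: [65,65,65,65]
  travel:
    - [9,-7,-2]
    - [9,0,0]
    - [9,0,0]
    - [8,0,0]
  turn: [0,0,0,0]

```text
time_s: 4.1
tcp_pos: [519.4, -249.9, 16.1]
tool_rot: [[0.033, 0.999, -0.024], [-0.017, -0.024, -1.0], [-0.999, 0.034, 0.016]]
ft_force: [-0.0, -0.0, 0.6]
finger_gap: 0.759
```

```bash
python3 -c "
from h import *
to(515.7,-247.7,11)
cap('top')
to(515.7,-247.7,11)
cap('top');cap('top')
to(515.7,-247.7,11)"
```

```text
t 4.1 tcp [ 519.4 -249.9   16.1] tilt [ 0.0332 -0.0168] yaw -1.37 gap 0.759 F [-0.  -0.   0.6] | travel [ 4.9 -4.  -2.2] turn 0.03
t 4.15 tcp [ 518.8 -249.6   14.8] tilt [ 0.0317 -0.016 ] yaw -1.36 gap 0.759 F [-0.9 -0.4 -0.8] | travel [ 3.7 -3.2 -1.9] turn 0.04
t 4.25 tcp [ 519.  -249.6   15.9] tilt [ 0.0319 -0.0162] yaw -1.36 gap 0.762 F [-0.3  0.8  0.2] | travel [ 4.7 -3.5 -1.9] turn 0.04
```

Request:
send_rows:
  hand: [60,36,36,36,36,36]
  travel:
    - [4,-3,-2]
    - [0,0,0]
    - [0,0,0]
    - [0,0,0]
    - [0,0,0]
    - [0,0,0]
  turn: [0,0,0,0,0,0]
  newtons: 30

```text
time_s: 4.85
tcp_pos: [516.7, -247.7, 12.4]
tool_rot: [[0.033, 0.999, -0.024], [-0.017, -0.024, -1.0], [-0.999, 0.034, 0.016]]
ft_force: [1.2, 0.2, -0.1]
finger_gap: 0.482
```

```bash
python3 -c "
from h import *
to(515.7,-247.7,11)"
```

```text
t 4.85 tcp [ 516.7 -247.7   12.4] tilt [ 0.0333 -0.0169] yaw -1.36 gap 0.482 F [ 1.2  0.2 -0.1] | travel [ 1.4 -1.1 -0. ] turn 0.04
```

Request:
send_rows:
  hand: [36,36,36,36]
  travel:
    - [-30,0,0]
    - [-30,0,0]
    - [-30,0,0]
    - [-30,0,0]
  turn: [0,0,0,0]

```text
time_s: 5.25
tcp_pos: [509.2, -244.1, 131.3]
tool_rot: [[0.024, 0.999, -0.023], [-0.012, -0.023, -1.0], [-1.0, 0.024, 0.012]]
ft_force: [0.9, -0.9, -0.4]
finger_gap: 0.482
```

```bash
python3 -c "
from h import *
to(454.6,75.2,56)
cap('top');cap('top')
to(454.6,75.2,56)"
```

```text
t 5.25 tcp [ 509.2 -244.1  131.3] tilt [ 0.024  -0.0124] yaw -1.32 gap 0.482 F [ 0.9 -0.9 -0.4] | travel [  70.   -63.7 -318.8] turn 0.08
t 5.35 tcp [ 512.1 -245.2  134.4] tilt [ 0.031  -0.0156] yaw -1.34 gap 0.482 F [ 0.6  0.3 -0.8] | travel [  71.5  -67.4 -320.1] turn 0.06
```

Gripped at about 41 mm. Tilt drift follows transient lag, so I'll use up-moves followed by zero rows to bring it back, then traverse.

Request:
send_rows:
  hand: [36,36,36,36,36,36,36,36,36,36,36,36,36]
  travel:
    - [-45,0,0]
    - [0,0,0]
    - [0,-6,-32]
    - [0,-6,-32]
    - [0,-6,-32]
    - [0,-6,-32]
    - [0,-6,-32]
    - [0,-6,-32]
    - [0,-6,-32]
    - [0,-6,-32]
    - [0,-6,-32]
    - [0,-6,-20]
    - [0,0,-5]
  turn: [0,0,0,0,0,0,0,0,0,0,0,0,0]

```text
time_s: 6.65
tcp_pos: [454.4, 78.8, 166.3]
tool_rot: [[0.027, 0.999, -0.029], [-0.016, -0.029, -0.999], [-0.999, 0.028, 0.015]]
ft_force: [-0.3, 0.1, -0.8]
finger_gap: 0.481
```

```bash
python3 -c "
from h import *
to(454.6,75.2,56)
cap('top');cap('top')
to(454.6,75.2,56)"
```

```text
t 6.65 tcp [454.4  78.8 166.3] tilt [ 0.0274 -0.0158] yaw -1.65 gap 0.481 F [-0.3  0.1 -0.8] | travel [110.3  -2.7   2. ] turn -0.25
t 6.75 tcp [455.3  76.9 166.5] tilt [ 0.0279 -0.0166] yaw -1.77 gap 0.482 F [-0.5 -0.5  0.1] | travel [110.4  -3.7   0. ] turn -0.37
```

Request:
send_rows:
  hand: [36,36,36,36]
  travel:
    - [-50,0,0]
    - [0,0,0]
    - [-50,0,0]
    - [0,0,0]
  turn: [0,0,0,0]

```text
time_s: 7.15
tcp_pos: [453.8, 72.1, 263.0]
tool_rot: [[0.025, 0.999, -0.04], [-0.018, -0.039, -0.999], [-1.0, 0.025, 0.017]]
ft_force: [1.3, 0.0, -0.2]
finger_gap: 0.481
```

```bash
python3 -c "
from h import *
to(454.6,75.2,56)
cap('top');cap('top')
to(454.6,75.2,56)"
```

```text
t 7.15 tcp [453.8  72.1 263. ] tilt [ 0.0247 -0.0179] yaw -2.26 gap 0.481 F [ 1.3  0.  -0.2] | travel [206.9  -4.6  -6.6] turn -0.86
t 7.25 tcp [450.5  70.6 258.4] tilt [ 0.0161 -0.0199] yaw -2.31 gap 0.482 F [-0.7 -0.5 -0.7] | travel [202.3   0.5  -8.7] turn -0.91
```

Request:
send_rows:
  hand: [36]
  travel:
    - [50,0,0]
  turn: [0]

```text
time_s: 7.35
tcp_pos: [456.0, 69.5, 211.8]
tool_rot: [[0.028, 0.999, -0.043], [-0.019, -0.042, -0.999], [-0.999, 0.028, 0.018]]
ft_force: [2.2, -1.2, -1.6]
finger_gap: 0.481
```

```bash
python3 -c "
from h import *
to(454.6,75.2,56)
cap('top');cap('top')
to(454.6,75.2,56)"
```

```text
t 7.35 tcp [456.   69.5 211.8] tilt [ 0.0277 -0.0189] yaw -2.43 gap 0.481 F [ 2.2 -1.2 -1.6] | travel [155.6  -6.1  -8.4] turn -1.03
t 7.45 tcp [447.3  67.2 203.4] tilt [ 0.0057 -0.0218] yaw -2.39 gap 0.48 F [-0.5 -0.7 -1.2] | travel [147.3   6.  -11.4] turn -0.99
```

Request:
send_rows:
  hand: [36,36,36,36,36,36]
  travel:
    - [20,6,-9]
    - [20,0,0]
    - [20,0,0]
    - [20,0,0]
    - [20,0,0]
    - [15,0,0]
  turn: [-1,0,0,0,0,0]

```text
time_s: 8.05
tcp_pos: [455.5, 70.5, 87.4]
tool_rot: [[0.003, 1.0, -0.027], [-0.024, -0.027, -0.999], [-1.0, 0.004, 0.024]]
ft_force: [0.4, -0.1, -1.2]
finger_gap: 0.48
```

```bash
python3 -c "
from h import *
cap('top');c=cap('top','m3t.png');s=cap('side')
to(454.6,75.2,57)
a=cv2.resize(c['frame'][225:335,230:330,::-1],None,fx=4,fy=4)
b=cv2.resize(s['frame'][220:330,300:400,::-1],None,fx=4,fy=4)
cv2.imwrite('pics/m3.png',cv2.convertScaleAbs(np.hstack([a,b]),alpha=1.5))"
```

```text
t 8.2 tcp [455.3  70.8  87.9] tilt [ 0.0025 -0.024 ] yaw -1.54 gap 0.484 F [-0.1 -0.  -0.3] | travel [30.8 -0.9 -5.1] turn -0.14
```

View pics/m3.png

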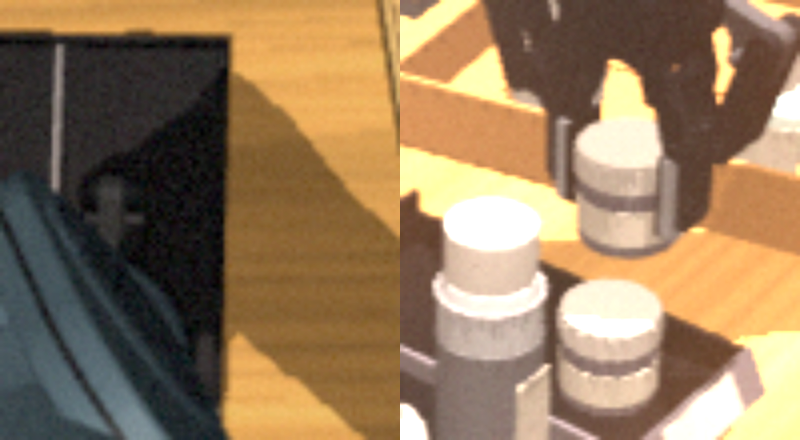

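The held jar is level above the old jar in the side crop (held band at (578,197) on its left edge, old band at (558,362)). I'll check this shift against the calibration.

```bash
python3 -c "
from h import *
s=cap('side')
a=proj(s,[454.6,75.2,25]);b=proj(s,[455.3,70.8,100.5])
print(a,b,4*(b-a), 4*(proj(s,[465,75,25])-proj(s,[455,75,25])),4*(proj(s,[455,85,25])-proj(s,[455,75,25])))
print('crop old',4*(a-[300,220])+[400,0])
to(454.6,75.2,57)"
```

```text
[353.08399117 306.17696119] [356.1320514  265.50254509] [  12.19224094 -162.69766439] [-20.29735559  -8.45494029] [-13.31496517  11.48277726]
crop old [612.33596467 344.70784476]
t 8.25 tcp [455.9  71.1  88.5] tilt [ 0.0041 -0.0236] yaw -1.54 gap 0.48 F [ 0.3 -0.3 -0.6] | travel [31.4 -1.6 -4.8] turn -0.14
```

Request:
send_rows:
  hand: [36,36,36,36]
  travel:
    - [6,1,-6]
    - [8,0,0]
    - [7,0,0]
    - [3,0,0]
  turn: [0,0,0,0]

```text
time_s: 8.65
tcp_pos: [459.9, 77.3, 65.7]
tool_rot: [[0.01, 1.0, -0.028], [-0.023, -0.027, -0.999], [-1.0, 0.01, 0.023]]
ft_force: [0.2, 0.4, -0.5]
finger_gap: 0.485
```

```bash
python3 -c "
from h import *
cap('top');s=cap('side');to(455.6,76.7,57)
b=cv2.resize(s['frame'][220:330,300:400,::-1],None,fx=5,fy=5)
cv2.imwrite('pics/m4.png',cv2.convertScaleAbs(b,alpha=1.5))"
```

```text
t 8.75 tcp [459.7  77.2  65.8] tilt [ 0.009  -0.0231] yaw -1.57 gap 0.478 F [ 0.1 -0.9 -0.7] | travel [ 8.7 -4.2  0.5] turn -0.17
```

View pics/m4.png

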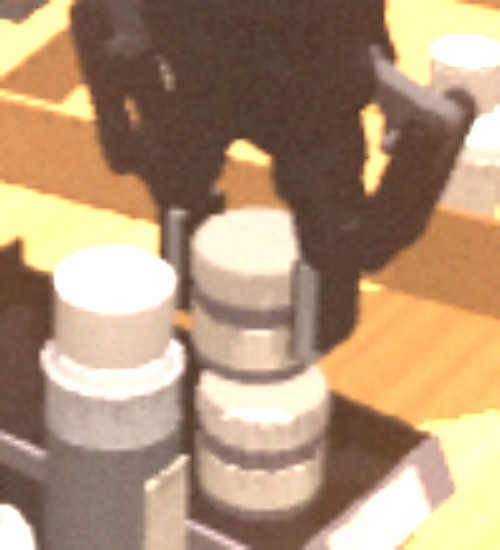

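The held jar's left edge (191) against the old jar's (197) shows it about 4 mm too far in x, which matches the TCP reading. I'll correct that and lower until contact.

Request:
send_rows:
  hand: [36,36]
  travel:
    - [2,-4,0]
    - [4,0,0]
  turn: [0,0]

```text
time_s: 8.95
tcp_pos: [455.7, 77.2, 59.8]
tool_rot: [[0.01, 1.0, -0.028], [-0.023, -0.028, -0.999], [-1.0, 0.01, 0.023]]
ft_force: [-0.4, -0.4, -0.9]
finger_gap: 0.483
```

```bash
python3 -c "
from h import *
cap('top');cap('top');to(455.6,76.7,57)"
```

```text
t 9.05 tcp [455.9  77.1  59.5] tilt [ 0.0093 -0.023 ] yaw -1.58 gap 0.48 F [0.9 0.1 0.1] | travel [ 2.5 -0.3  0.4] turn -0.18
```

Request:
send_rows:
  hand: [36]
  travel:
    - [2,0,0]
  turn: [0]

```text
time_s: 9.15
tcp_pos: [456.1, 77.1, 57.5]
tool_rot: [[0.01, 1.0, -0.028], [-0.023, -0.028, -0.999], [-1.0, 0.01, 0.023]]
ft_force: [-0.3, -0.7, -0.3]
finger_gap: 0.483
```

```bash
python3 -c "
from h import *
cap('top');cap('top');to(455.6,76.7,57)"
```

```text
t 9.25 tcp [455.8  77.   57.3] tilt [ 0.009  -0.0231] yaw -1.58 gap 0.479 F [-0.5 -0.2 -0.2] | travel [ 0.3 -0.2  0.3] turn -0.18
```

Request:
send_rows:
  hand: [36,36]
  travel:
    - [1,0,0]
    - [1,0,0]
  turn: [0,0]

```text
time_s: 9.45
tcp_pos: [456.1, 77.0, 55.3]
tool_rot: [[0.009, 1.0, -0.028], [-0.023, -0.028, -0.999], [-1.0, 0.01, 0.023]]
ft_force: [0.2, -0.6, -1.0]
finger_gap: 0.479
```

```bash
python3 -c "
from h import *
cap('top');cap('top');to(455.6,76.7,54.4)"
```

```text
t 9.55 tcp [456.   77.   55.3] tilt [ 0.0092 -0.023 ] yaw -1.59 gap 0.484 F [0.7 0.2 0.3] | travel [ 0.9 -0.4  0.3] turn -0.19
```

Request:
send_rows:
  hand: [36]
  travel:
    - [1,0,0]
  turn: [0]

```text
time_s: 9.65
tcp_pos: [456.1, 77.0, 54.3]
tool_rot: [[0.009, 1.0, -0.028], [-0.023, -0.028, -0.999], [-1.0, 0.01, 0.023]]
ft_force: [-0.1, 0.4, -0.6]
finger_gap: 0.486
```

```bash
python3 -c "
from h import *
cap('top');cap('top');to(455.6,76.7,54.4)"
```

```text
t 9.75 tcp [456.1  77.   54.3] tilt [ 0.0093 -0.023 ] yaw -1.59 gap 0.482 F [ 0.4 -0.5  1.1] | travel [-0.1 -0.5  0.3] turn -0.19
```

Request:
send_rows:
  hand: [36]
  travel:
    - [1,0,0]
  turn: [0]

```text
time_s: 9.85
tcp_pos: [456.7, 77.1, 53.9]
tool_rot: [[0.01, 1.0, -0.028], [-0.023, -0.028, -0.999], [-1.0, 0.011, 0.023]]
ft_force: [-6.4, -2.1, 24.4]
finger_gap: 0.481
```

```bash
python3 -c "
from h import *
cap('top');cap('top');to(455.6,76.7,54.4)"
```

```text
t 9.95 tcp [456.7  77.2  54.1] tilt [ 0.0105 -0.0232] yaw -1.58 gap 0.473 F [-1.7 -1.3 10.9] | travel [-0.3 -1.   0.5] turn -0.18
```

Request:
send_rows:
  hand: [36]
  travel:
    - [1,0,0]
  turn: [0]

```text
time_s: 10.05
tcp_pos: [456.7, 77.2, 53.9]
tool_rot: [[0.011, 1.0, -0.028], [-0.024, -0.028, -0.999], [-1.0, 0.011, 0.024]]
ft_force: [-7.2, -0.6, 20.6]
finger_gap: 0.481
```

```bash
python3 -c "
from h import *
cap('top');cap('top');to(455.6,76.7,54.4)"
```

```text
t 10.15 tcp [456.7  77.2  54. ] tilt [ 0.0108 -0.024 ] yaw -1.58 gap 0.48 F [-5.  -0.9 16.5] | travel [-0.4 -1.1  0.5] turn -0.18
```

Contact came at the expected height. I'll release gently and rise straight up.

Request:
send_rows:
  hand: [44,50,56,60,60]
  travel:
    - [0,0,0]
    - [0,0,0]
    - [0,0,0]
    - [0,0,0]
    - [0,0,0]
  turn: [0,0,0,0,0]

```text
time_s: 10.65
tcp_pos: [456.8, 77.2, 54.1]
tool_rot: [[0.011, 1.0, -0.028], [-0.024, -0.027, -0.999], [-1.0, 0.012, 0.024]]
ft_force: [0.3, -0.5, 0.1]
finger_gap: 0.703
```

Request:
send_rows:
  hand: [60,60,60,60,60,60,60]
  travel:
    - [-10,0,0]
    - [-20,0,0]
    - [-30,0,0]
    - [-40,0,0]
    - [0,0,0]
    - [-50,0,0]
    - [0,0,0]
  turn: [0,0,0,0,0,0,0]

```text
time_s: 11.35
tcp_pos: [454.0, 81.3, 206.6]
tool_rot: [[0.009, 1.0, -0.026], [-0.023, -0.026, -0.999], [-1.0, 0.009, 0.023]]
ft_force: [0.5, 0.3, -0.4]
finger_gap: 0.705
```

```bash
python3 -c "
from h import *
cap('top');to(497.5,-131.8,200,20.3);s=cap('side','m5.png')
to(497.5,-131.8,200,20.3)"
```

```text
t 11.4 tcp [451.9  80.1 203.8] tilt [ 0.0038 -0.0248] yaw -1.53 gap 0.706 F [-0.6 -0.  -1.6] | travel [  9.3  51.2 210.4] turn -21.83
t 11.45 tcp [450.8  79.7 202.3] tilt [ 0.001  -0.0254] yaw -1.54 gap 0.706 F [-0.7 -0.5 -0.6] | travel [  7.7  52.3 210. ] turn -21.84
```

View pics/m5.png

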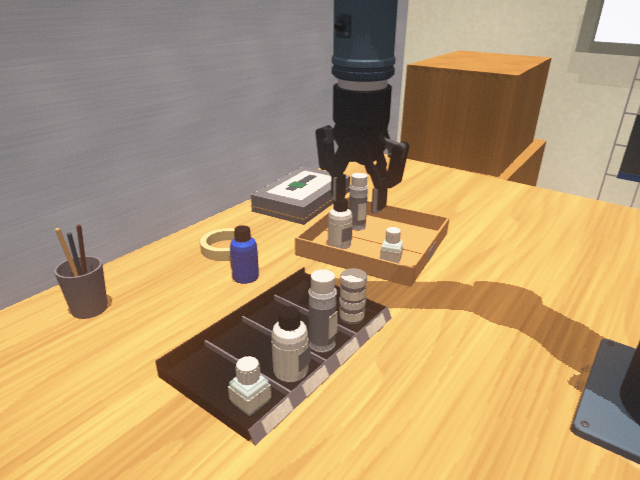

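The jar is stacked squarely, with a two-jar column at (352,295). Next is the square bottle, with the jaws turned to 20°.

Request:
send_rows:
  hand: [60,60,60,60,60,60,60,60,60,60,60]
  travel:
    - [0,7,27]
    - [0,7,27]
    - [0,7,27]
    - [0,7,27]
    - [0,7,27]
    - [0,7,27]
    - [0,7,27]
    - [0,3,14]
    - [0,0,3]
    - [0,0,2]
    - [0,0,1]
  turn: [0,0,0,0,0,0,0,0,-8,-8,-6]

```text
time_s: 12.55
tcp_pos: [490.6, -136.5, 195.8]
tool_rot: [[-0.021, 0.93, 0.367], [-0.022, 0.366, -0.93], [-1.0, -0.027, 0.013]]
ft_force: [0.4, 0.2, -0.5]
finger_gap: 0.707
```

```bash
python3 -c "
from h import *
cap('top');cap('top');to(497.5,-131.8,12,20.3)"
```

```text
t 12.65 tcp [ 490.6 -136.3  195.8] tilt [-0.0208 -0.0214] yaw 21.26 gap 0.703 F [-0.2 -0.3 -0.2] | travel [183.5  13.1  -3.9] turn 0.96
```

Request:
send_rows:
  hand: [60,60,60,60]
  travel:
    - [30,13,-4]
    - [30,0,0]
    - [30,0,0]
    - [10,0,0]
  turn: [1,0,0,0]

```text
time_s: 13.05
tcp_pos: [500.6, -127.7, 93.1]
tool_rot: [[-0.018, 0.942, 0.335], [-0.021, 0.335, -0.942], [-1.0, -0.024, 0.014]]
ft_force: [-0.0, 0.2, 1.2]
finger_gap: 0.703
```

```bash
python3 -c "
from h import *
cap('top');cap('top');to(497.5,-131.8,12,20.3)"
```

```text
t 13.15 tcp [ 501.4 -128.    94.5] tilt [-0.0166 -0.0215] yaw 19.62 gap 0.703 F [ 0.  -0.5  0.5] | travel [82.6 -3.   1.1] turn -0.68
```

Request:
send_rows:
  hand: [60,60,60,60]
  travel:
    - [20,-3,1]
    - [20,0,0]
    - [20,0,0]
    - [8,0,0]
  turn: [-0.7,0,0,0]

```text
time_s: 13.55
tcp_pos: [503.7, -132.0, 31.3]
tool_rot: [[-0.005, 0.939, 0.343], [-0.024, 0.343, -0.939], [-1.0, -0.013, 0.021]]
ft_force: [-0.1, 0.7, 0.0]
finger_gap: 0.703
```

```bash
python3 -c "
from h import *
cap('top');cap('top');to(497.5,-131.8,12,20.3)"
```

```text
t 13.65 tcp [ 504.  -131.9   31.7] tilt [-0.0052 -0.0242] yaw 20.11 gap 0.707 F [0.2 0.3 0.2] | travel [19.7 -5.8 -2.7] turn -0.19
```

Request:
send_rows:
  hand: [60,60,60]
  travel:
    - [2,-6,-3]
    - [10,0,0]
    - [8,0,0]
  turn: [0,0,0]

```text
time_s: 13.95
tcp_pos: [499.6, -132.1, 14.4]
tool_rot: [[0.001, 0.939, 0.343], [-0.026, 0.343, -0.939], [-1.0, -0.008, 0.024]]
ft_force: [0.0, -0.1, -0.8]
finger_gap: 0.703
```

```bash
python3 -c "
from h import *
cap('top');cap('top');to(497.5,-131.8,12,20.3)"
```

```text
t 14.05 tcp [ 498.7 -131.9   13.6] tilt [-0.0013 -0.0252] yaw 20.06 gap 0.704 F [-0.  -0.1 -0.3] | travel [ 1.6 -1.1 -0.6] turn -0.24
```

Request:
send_rows:
  hand: [50,40,32,32,32,32]
  travel:
    - [0,0,0]
    - [0,0,0]
    - [0,0,0]
    - [0,0,0]
    - [0,0,0]
    - [0,0,0]
  turn: [0,0,0,0,0,0]
  newtons: 40

```text
time_s: 14.65
tcp_pos: [499.2, -132.0, 14.0]
tool_rot: [[-0.001, 0.939, 0.343], [-0.025, 0.343, -0.939], [-1.0, -0.009, 0.024]]
ft_force: [0.2, 0.3, 0.1]
finger_gap: 0.44
```

```bash
python3 -c "
from h import *
to(497.5,-131.8,12,20.3)"
```

```text
t 14.65 tcp [ 499.2 -132.    14. ] tilt [-0.0009 -0.0254] yaw 20.05 gap 0.44 F [0.2 0.3 0.1] | travel [ 2.  -1.5 -0.8] turn -0.25
```

The gap is 37.6 mm, so the flats are gripped. I'll lift and turn back to the tray yaw.

Request:
send_rows:
  hand: [32,32,32,32,32,32,32,32,32,32]
  travel:
    - [-20,0,0]
    - [-30,0,0]
    - [-30,0,0]
    - [-30,0,0]
    - [-30,0,0]
    - [-25,0,0]
    - [0,0,0]
    - [0,0,0]
    - [0,0,0]
    - [0,0,0]
  turn: [0,0,0,0,0,0,8,8,5.5,0]

```text
time_s: 15.65
tcp_pos: [498.5, -127.3, 185.6]
tool_rot: [[-0.002, 0.999, -0.038], [-0.025, -0.038, -0.999], [-1.0, -0.001, 0.025]]
ft_force: [0.3, 0.0, -0.3]
finger_gap: 0.439
```

```bash
python3 -c "
from h import *
cap('top');to(545.6,308.8,180)"
```

```text
t 15.7 tcp [ 498.5 -127.3  185.6] tilt [-0.0017 -0.0249] yaw -2.03 gap 0.44 F [-0.7 -0.2 -0.8] | travel [  -5.3   31.6 -437.5] turn -0.63
```

Request:
send_rows:
  hand: [32,32,32,32,32,32,32,32,32,32,32,32,32,32,32]
  travel:
    - [0,2,-15]
    - [0,2,-32]
    - [0,2,-32]
    - [0,2,-32]
    - [0,2,-32]
    - [0,2,-32]
    - [0,2,-32]
    - [0,2,-32]
    - [0,2,-32]
    - [0,2,-32]
    - [0,2,-32]
    - [0,2,-32]
    - [0,2,-32]
    - [0,2,-20]
    - [0,0,-8]
  turn: [-0.6,0,0,0,0,0,0,0,0,0,0,0,0,0,0]

```text
time_s: 17.2
tcp_pos: [522.2, 332.5, 172.0]
tool_rot: [[-0.009, 1.0, 0.02], [-0.017, 0.02, -1.0], [-1.0, -0.009, 0.016]]
ft_force: [0.5, -0.0, 0.5]
finger_gap: 0.437
```

```bash
python3 -c "
from h import *
cap('top');cap('top');to(545.6,308.8,14)"
```

```text
t 17.3 tcp [522.1 331.1 172. ] tilt [-0.0093 -0.0173] yaw 1.07 gap 0.442 F [-0.3 -0.3 -0.2] | travel [158.1  24.6  20. ] turn 2.47
```

Request:
send_rows:
  hand: [32,32,32,32,32,32]
  travel:
    - [0,12,10]
    - [0,12,10]
    - [25,0,0]
    - [25,0,0]
    - [25,0,0]
    - [15,0,0]
  turn: [1.5,1,0,0,0,0]

```text
time_s: 17.9
tcp_pos: [557.7, 293.2, 82.1]
tool_rot: [[-0.0, 0.999, -0.047], [-0.023, -0.047, -0.999], [-1.0, 0.001, 0.023]]
ft_force: [0.8, 0.1, -1.0]
finger_gap: 0.438
```

```bash
python3 -c "
from h import *
cap('top');cap('top');to(545.6,308.8,14)"
```

```text
t 18.0 tcp [556.9 293.3  81.8] tilt [-0.0022 -0.0239] yaw -2.64 gap 0.44 F [-0.2  0.7 -0.7] | travel [ 67.4 -11.9 -16.6] turn -1.24
```

Request:
send_rows:
  hand: [32]
  travel:
    - [10,-12,-16]
  turn: [-1.2]

```text
time_s: 18.1
tcp_pos: [549.4, 307.4, 72.9]
tool_rot: [[0.002, 1.0, -0.03], [-0.024, -0.03, -0.999], [-1.0, 0.003, 0.024]]
ft_force: [0.0, 0.3, 0.0]
finger_gap: 0.444
```

```bash
python3 -c "
from h import *
cap('top');cap('top');cap('top');to(545.6,308.8,14)"
```

```text
t 18.25 tcp [543.9 312.1  71.6] tilt [-0.0032 -0.0225] yaw -1.23 gap 0.439 F [-0.1 -0.6 -1.1] | travel [57.6  2.   1.9] turn 0.17
```

Request:
send_rows:
  hand: [32,32,32,32]
  travel:
    - [12,2,2]
    - [12,0,0]
    - [12,0,0]
    - [10,0,0]
  turn: [0,0,0,0]

```text
time_s: 18.65
tcp_pos: [547.7, 310.4, 25.1]
tool_rot: [[0.002, 1.0, -0.02], [-0.02, -0.02, -1.0], [-1.0, 0.002, 0.02]]
ft_force: [1.0, 0.1, -0.9]
finger_gap: 0.437
```

```bash
python3 -c "
from h import *
cap('top');cap('top');to(545.6,308.8,14)"
```

```text
t 18.75 tcp [546.7 309.7  24.2] tilt [-0.0006 -0.0217] yaw -1.15 gap 0.44 F [ 0.5  0.2 -1.4] | travel [10.3 -1.1  0.7] turn 0.25
```

Request:
send_rows:
  hand: [32,32,32]
  travel:
    - [3,-1,0]
    - [3,0,0]
    - [3,0,0]
  turn: [0,0,0]

```text
time_s: 19.05
tcp_pos: [546.2, 309.9, 15.1]
tool_rot: [[0.0, 1.0, -0.02], [-0.021, -0.02, -1.0], [-1.0, 0.001, 0.021]]
ft_force: [0.5, -1.0, 0.0]
finger_gap: 0.439
```

```bash
python3 -c "
from h import *
cap('top');to(545.6,308.8,14)"
```

```text
t 19.1 tcp [545.8 309.7  14.6] tilt [-0.0004 -0.0214] yaw -1.17 gap 0.441 F [-0.8  0.3  0.3] | travel [ 0.7 -0.2  0.9] turn 0.23
```

Request:
send_rows:
  hand: [32]
  travel:
    - [1,0,0]
  turn: [0]

```text
time_s: 19.2
tcp_pos: [546.0, 309.8, 13.8]
tool_rot: [[-0.0, 1.0, -0.02], [-0.021, -0.02, -1.0], [-1.0, 0.0, 0.021]]
ft_force: [-1.6, -0.8, 12.7]
finger_gap: 0.437
```

```bash
python3 -c "
from h import *
cap('top');to(545.6,308.8,14)"
```

```text
t 19.25 tcp [546.  309.8  14. ] tilt [-0.0001 -0.0213] yaw -1.17 gap 0.441 F [ 0.1 -1.  -0.4] | travel [-0.  -0.4  1. ] turn 0.23
```

Contact with the floor. Release and rise.

Request:
send_rows:
  hand: [40,46,52,58,58,60,60,60,60,60,60]
  travel:
    - [0,0,0]
    - [0,0,0]
    - [0,0,0]
    - [0,0,0]
    - [0,0,0]
    - [-10,0,0]
    - [-20,0,0]
    - [-40,0,0]
    - [-50,0,0]
    - [-50,0,0]
    - [-20,0,0]
  turn: [0,0,0,0,0,0,0,0,0,0,0]

```text
time_s: 20.35
tcp_pos: [544.1, 313.1, 210.3]
tool_rot: [[-0.005, 1.0, -0.019], [-0.024, -0.019, -1.0], [-1.0, -0.005, 0.024]]
ft_force: [0.3, 0.3, -0.2]
finger_gap: 0.701
```

```bash
python3 -c "
from h import *
cap('top');cap('top');to(615.5,-123.8,200)"
```

```text
t 20.45 tcp [544.4 313.2 209.6] tilt [-0.0041 -0.0236] yaw -1.11 gap 0.704 F [-0.1 -0.2  0.2] | travel [ 19.6  79.6 435.2] turn 0.29
```

Request:
send_rows:
  hand: [70,70,70,70,70,70,70,70,70,70,70,70,70,70]
  travel:
    - [0,6,20]
    - [0,6,34]
    - [0,6,34]
    - [0,6,34]
    - [0,6,34]
    - [0,6,34]
    - [0,6,34]
    - [0,6,34]
    - [0,6,34]
    - [0,6,34]
    - [0,6,34]
    - [0,6,34]
    - [0,6,25]
    - [0,0,10]
  turn: [0,0,0,0,0,0,0,0,0,0,0,0,0,0]

```text
time_s: 21.85
tcp_pos: [608.9, -132.4, 211.2]
tool_rot: [[-0.02, 1.0, -0.011], [-0.023, -0.012, -1.0], [-1.0, -0.02, 0.024]]
ft_force: [0.2, -0.3, -0.3]
finger_gap: 0.818
```

```bash
python3 -c "
from h import *
cap('top');cap('top');to(615.5,-123.8,43)"
```

```text
t 21.95 tcp [ 608.4 -130.8  211.2] tilt [-0.0206 -0.0228] yaw -0.64 gap 0.822 F [-0.1 -0.4 -0.3] | travel [167.8  10.5 -11. ] turn 0.76
```

Request:
send_rows:
  hand: [70,70,70]
  travel:
    - [0,10,-11]
    - [30,0,0]
    - [30,0,0]
  turn: [0.7,0,0]

```text
time_s: 22.25
tcp_pos: [620.0, -113.9, 153.5]
tool_rot: [[-0.013, 1.0, -0.018], [-0.02, -0.018, -1.0], [-1.0, -0.012, 0.02]]
ft_force: [0.1, -0.3, -0.7]
finger_gap: 0.82
```

```bash
python3 -c "
from h import *
cap('top');cap('top');to(615.5,-123.8,43)"
```

```text
t 22.35 tcp [ 617.1 -113.1  150.4] tilt [-0.0205 -0.0183] yaw -0.98 gap 0.815 F [-0.8  0.1 -0.1] | travel [107.6   0.8   8.7] turn 0.42
```

Request:
send_rows:
  hand: [70]
  travel:
    - [10,0,9]
  turn: [0.4]

```text
time_s: 22.45
tcp_pos: [618.2, -119.3, 142.3]
tool_rot: [[-0.018, 1.0, -0.02], [-0.017, -0.02, -1.0], [-1.0, -0.017, 0.017]]
ft_force: [0.9, 0.8, 1.1]
finger_gap: 0.816
```

```bash
python3 -c "
from h import *
cap('top');cap('top');to(615.5,-123.8,43)"
```

```text
t 22.55 tcp [ 615.9 -123.   140. ] tilt [-0.0224 -0.0187] yaw -1.42 gap 0.821 F [ 0.2 -0.2  0.2] | travel [96.9  1.8 -1. ] turn -0.02
```

Request:
send_rows:
  hand: [70,70,70,70]
  travel:
    - [18,0,0]
    - [18,0,0]
    - [18,0,0]
    - [18,0,0]
  turn: [0,0,0,0]

```text
time_s: 22.95
tcp_pos: [619.5, -126.1, 73.3]
tool_rot: [[-0.011, 1.0, -0.028], [-0.021, -0.028, -0.999], [-1.0, -0.01, 0.021]]
ft_force: [-0.6, 0.2, 0.4]
finger_gap: 0.82
```

```bash
python3 -c "
from h import *
cap('top');cap('top');to(615.5,-123.8,43)"
```

```text
t 23.05 tcp [ 617.5 -125.9   71.5] tilt [-0.0151 -0.0204] yaw -1.58 gap 0.817 F [-0.4  1.2  0.4] | travel [28.5 -1.7 -2.6] turn -0.18
```

Request:
send_rows:
  hand: [70,70,70]
  travel:
    - [10,-2,-3]
    - [10,0,0]
    - [8,0,0]
  turn: [0,0,0]

```text
time_s: 23.35
tcp_pos: [617.9, -123.6, 45.9]
tool_rot: [[-0.009, 1.0, -0.028], [-0.021, -0.028, -0.999], [-1.0, -0.008, 0.021]]
ft_force: [-0.5, -0.0, -0.4]
finger_gap: 0.817
```

```bash
python3 -c "
from h import *
cap('top');cap('top');to(615.5,-123.8,43)"
```

```text
t 23.45 tcp [ 616.9 -123.4   44.9] tilt [-0.0115 -0.0207] yaw -1.61 gap 0.823 F [-0.6 -0.7 -0.3] | travel [ 1.9 -1.3  0.4] turn -0.21
```

Request:
send_rows:
  hand: [60,52,44,44,44,44]
  travel:
    - [0,0,0]
    - [0,0,0]
    - [0,0,0]
    - [0,0,0]
    - [0,0,0]
    - [0,0,0]
  turn: [0,0,0,0,0,0]

```text
time_s: 24.05
tcp_pos: [617.7, -123.6, 46.1]
tool_rot: [[-0.01, 1.0, -0.028], [-0.021, -0.028, -0.999], [-1.0, -0.009, 0.021]]
ft_force: [0.3, -0.6, -1.4]
finger_gap: 0.572
```

```bash
python3 -c "
from h import *
to(615.5,-123.8,43)"
```

```text
t 24.05 tcp [ 617.7 -123.6   46.1] tilt [-0.0098 -0.021 ] yaw -1.63 gap 0.572 F [ 0.3 -0.6 -1.4] | travel [ 3.1 -2.2  0.2] turn -0.23
```

Request:
send_rows:
  hand: [44,44,44,44,44,44]
  travel:
    - [-20,0,0]
    - [-30,0,0]
    - [-30,0,0]
    - [-30,0,0]
    - [-30,0,0]
    - [-20,0,0]
  turn: [0,0,0,0,0,0]

```text
time_s: 24.65
tcp_pos: [615.7, -119.9, 207.0]
tool_rot: [[-0.02, 0.999, -0.027], [-0.02, -0.028, -0.999], [-1.0, -0.02, 0.02]]
ft_force: [0.3, 1.2, -1.6]
finger_gap: 0.566
```

```bash
python3 -c "
from h import *
cap('top');cap('top');to(542.4,229.3,46)"
```

```text
t 24.75 tcp [ 617.1 -119.9  208.1] tilt [-0.0164 -0.02  ] yaw -1.61 gap 0.574 F [-0.1 -0.1 -1.3] | travel [ 156.2  -81.9 -350.3] turn -0.21
```

Request:
send_rows:
  hand: [44,44,44,44,44,44,44,44,44,44,44,44,44,44]
  travel:
    - [0,-3,-15]
    - [0,-6,-30]
    - [0,-6,-30]
    - [0,-6,-30]
    - [0,-6,-30]
    - [0,-6,-30]
    - [0,-6,-30]
    - [0,-6,-30]
    - [0,-6,-30]
    - [0,-6,-30]
    - [0,-6,-25]
    - [0,-4,-15]
    - [0,-2,-6]
    - [0,0,-2]
  turn: [0,0,0,0,0,0,0,0,0,0,0,0,0,0]

```text
time_s: 26.15
tcp_pos: [535.1, 236.8, 182.0]
tool_rot: [[-0.049, 0.999, -0.019], [-0.022, -0.02, -1.0], [-0.999, -0.049, 0.023]]
ft_force: [0.1, -0.4, -0.6]
finger_gap: 0.573
```

```bash
python3 -c "
from h import *
cap('top');cap('top');to(542.4,229.3,46)"
```

```text
t 26.25 tcp [535.9 235.7 182.2] tilt [-0.0487 -0.0221] yaw -1.27 gap 0.569 F [-0.1  0.5 -0.8] | travel [135.9  13.2   3.1] turn 0.13
```

Radial tilt has drifted to −0.049. Down steps each followed by a zero row should bring it back.

Request:
send_rows:
  hand: [44,44,44,44]
  travel:
    - [40,12,3]
    - [0,0,0]
    - [40,0,0]
    - [0,0,0]
  turn: [0,0,0,0]

```text
time_s: 26.65
tcp_pos: [548.1, 225.0, 102.7]
tool_rot: [[-0.045, 0.999, -0.03], [-0.024, -0.031, -0.999], [-0.999, -0.044, 0.025]]
ft_force: [-0.2, -0.7, -2.0]
finger_gap: 0.576
```

```bash
python3 -c "
from h import *
cap('top');cap('top');to(542.4,229.3,46)"
```

```text
t 26.75 tcp [552.4 228.5 108.3] tilt [-0.0349 -0.0182] yaw -1.73 gap 0.571 F [-0.6  0.8 -0. ] | travel [62.6 -7.9 -1.7] turn -0.33
```

Request:
send_rows:
  hand: [44,44,44,44]
  travel:
    - [12,-8,-2]
    - [12,0,0]
    - [12,0,0]
    - [12,0,0]
  turn: [0,0,0,0]

```text
time_s: 27.15
tcp_pos: [546.8, 232.9, 65.4]
tool_rot: [[-0.023, 0.999, -0.03], [-0.013, -0.03, -0.999], [-1.0, -0.023, 0.013]]
ft_force: [-0.7, 0.0, -0.9]
finger_gap: 0.572
```

```bash
python3 -c "
from h import *
cap('top');cap('top');to(542.4,229.3,46)"
```

```text
t 27.25 tcp [545.5 232.   63.9] tilt [-0.0269 -0.0145] yaw -1.75 gap 0.572 F [ 0.  -0.9 -1.1] | travel [18.  -2.6  2.5] turn -0.35
```

Request:
send_rows:
  hand: [44,44,44]
  travel:
    - [6,-2,2]
    - [5,0,0]
    - [4,0,0]
  turn: [0,0,0]

```text
time_s: 27.55
tcp_pos: [543.3, 229.9, 48.1]
tool_rot: [[-0.026, 0.999, -0.03], [-0.014, -0.031, -0.999], [-1.0, -0.026, 0.015]]
ft_force: [0.9, -0.1, -1.0]
finger_gap: 0.571
```

```bash
python3 -c "
from h import *
cap('top');to(542.4,229.3,46)"
```

```text
t 27.6 tcp [542.8 229.5  47.5] tilt [-0.0274 -0.0148] yaw -1.76 gap 0.57 F [-1.1 -0.3 -0.4] | travel [ 1.5 -0.4  0.2] turn -0.36
```

Request:
send_rows:
  hand: [44]
  travel:
    - [2,0,0]
  turn: [0]

```text
time_s: 27.7
tcp_pos: [543.0, 229.7, 45.8]
tool_rot: [[-0.027, 0.999, -0.03], [-0.014, -0.031, -0.999], [-1.0, -0.027, 0.015]]
ft_force: [-7.7, -0.6, 30.4]
finger_gap: 0.57
```

```bash
python3 -c "
from h import *
cap('top');to(542.4,229.3,46)"
```

```text
t 27.75 tcp [543.  229.9  46.1] tilt [-0.0269 -0.0145] yaw -1.76 gap 0.573 F [-0.8 -1.   1.6] | travel [ 0.1 -0.6  0.6] turn -0.36
```

Request:
send_rows:
  hand: [44]
  travel:
    - [1,0,0]
  turn: [0]

```text
time_s: 27.85
tcp_pos: [543.0, 230.1, 45.9]
tool_rot: [[-0.027, 0.999, -0.03], [-0.015, -0.031, -0.999], [-1.0, -0.026, 0.016]]
ft_force: [-4.0, -1.7, 11.7]
finger_gap: 0.577
```

```bash
python3 -c "
from h import *
cap('top');to(542.4,229.3,46)"
```

```text
t 27.9 tcp [543. 230.  46.] tilt [-0.0268 -0.0151] yaw -1.76 gap 0.573 F [-2.6 -1.5  6.9] | travel [ 0.  -0.6  0.7] turn -0.36
```

Request:
send_rows:
  hand: [52,58,62,64,64,64,64,64,64,64,64]
  travel:
    - [0,0,0]
    - [0,0,0]
    - [0,0,0]
    - [0,0,0]
    - [0,0,0]
    - [-10,0,0]
    - [-25,0,0]
    - [-35,0,0]
    - [-35,0,0]
    - [-35,0,0]
    - [-35,0,0]
  turn: [0,0,0,0,0,0,0,0,0,0,0]

```text
time_s: 29.0
tcp_pos: [545.2, 231.6, 225.5]
tool_rot: [[-0.034, 0.999, -0.029], [-0.018, -0.03, -0.999], [-0.999, -0.034, 0.019]]
ft_force: [0.9, -0.1, -0.0]
finger_gap: 0.748
```

```bash
python3 -c "
from h import *
cap('top');cap('top');cap('side','m6.png');to(633.2,-220.4,200)"
```

```text
t 29.15 tcp [547.  232.6 226.8] tilt [-0.0288 -0.0154] yaw -1.71 gap 0.748 F [-0.3 -0.3 -0.5] | travel [ 31.3 100.4 449.8] turn -0.31
```

View pics/m6.png

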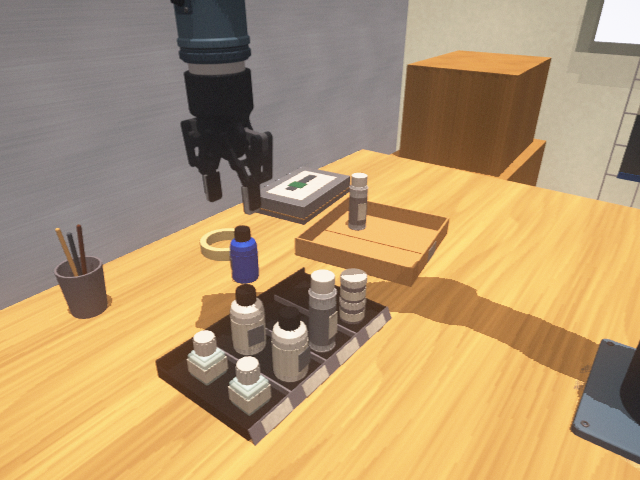

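The new cement (207,357) and new bottle (248,325) stand behind their own kind, and everything is upright. Now the can.

Request:
send_rows:
  hand: [62,62,62,62,62,62,62,62,62,62,62,62,62,62,62]
  travel:
    - [0,3,20]
    - [0,8,34]
    - [0,8,34]
    - [0,8,34]
    - [0,8,34]
    - [0,8,34]
    - [0,8,34]
    - [0,8,34]
    - [0,8,34]
    - [0,8,34]
    - [0,8,34]
    - [0,8,34]
    - [0,8,25]
    - [0,4,15]
    - [0,0,5]
  turn: [0,0,0,0,0,0,0,0,0,0,0,0,0,0,0]

```text
time_s: 30.65
tcp_pos: [630.6, -224.4, 217.0]
tool_rot: [[-0.053, 0.998, -0.021], [-0.013, -0.022, -1.0], [-0.998, -0.053, 0.015]]
ft_force: [0.8, 1.2, 0.2]
finger_gap: 0.722
```

```bash
python3 -c "
from h import *
cap('top');cap('top');to(633.2,-220.4,66)"
```

```text
t 30.75 tcp [ 630.5 -222.7  217.2] tilt [-0.0533 -0.0129] yaw -1.17 gap 0.728 F [ 0.1  0.4 -0.2] | travel [150.8  10.7  -4.5] turn 0.23
```

Request:
send_rows:
  hand: [62,62,62,62]
  travel:
    - [30,10,-4]
    - [0,0,0]
    - [30,0,0]
    - [0,0,0]
  turn: [0,0,0,0]

```text
time_s: 31.15
tcp_pos: [638.3, -211.6, 158.2]
tool_rot: [[-0.051, 0.999, -0.011], [-0.01, -0.012, -1.0], [-0.999, -0.051, 0.01]]
ft_force: [-1.0, -0.3, -0.9]
finger_gap: 0.727
```

```bash
python3 -c "
from h import *
cap('top');cap('top');to(633.2,-220.4,66)"
```

```text
t 31.25 tcp [ 642.3 -212.4  163.3] tilt [-0.0423 -0.0116] yaw -0.72 gap 0.728 F [0.5 0.6 0.4] | travel [97.7 -4.9  6.9] turn 0.68
```

Request:
send_rows:
  hand: [62]
  travel:
    - [10,-5,7]
  turn: [0.6]

```text
time_s: 31.35
tcp_pos: [639.4, -218.2, 156.9]
tool_rot: [[-0.036, 0.999, -0.021], [-0.012, -0.021, -1.0], [-0.999, -0.036, 0.013]]
ft_force: [1.0, -0.3, 1.0]
finger_gap: 0.722
```

```bash
python3 -c "
from h import *
cap('top');cap('top');cap('top');to(633.2,-220.4,66)"
```

```text
t 31.5 tcp [ 636.2 -220.8  154.1] tilt [-0.0424 -0.0126] yaw -1.42 gap 0.728 F [-0.  -0.9 -0.2] | travel [88.1  0.7 -1.5] turn -0.02
```

Request:
send_rows:
  hand: [62,62,62,62]
  travel:
    - [15,0,0]
    - [15,0,0]
    - [15,0,0]
    - [15,0,0]
  turn: [0,0,0,0]

```text
time_s: 31.9
tcp_pos: [635.0, -222.4, 92.2]
tool_rot: [[-0.038, 0.999, -0.025], [-0.014, -0.026, -1.0], [-0.999, -0.038, 0.015]]
ft_force: [-0.0, 0.3, 0.2]
finger_gap: 0.73
```

```bash
python3 -c "
from h import *
cap('top');cap('top');to(633.2,-220.4,66)"
```

```text
t 32.0 tcp [ 633.1 -221.9   90.4] tilt [-0.0428 -0.0125] yaw -1.46 gap 0.728 F [ 0.6 -0.1 -0.8] | travel [24.3  1.1 -1.9] turn -0.06
```

Request:
send_rows:
  hand: [62,62,62]
  travel:
    - [9,1,-2]
    - [8,0,0]
    - [7,0,0]
  turn: [0,0,0]

```text
time_s: 32.3
tcp_pos: [634.4, -220.0, 65.5]
tool_rot: [[-0.041, 0.999, -0.025], [-0.013, -0.025, -1.0], [-0.999, -0.04, 0.014]]
ft_force: [-0.0, 0.3, -0.0]
finger_gap: 0.723
```

```bash
python3 -c "
from h import *
cap('top');cap('top');to(633.2,-220.4,66)"
```

```text
t 32.4 tcp [ 633.4 -219.7   64.7] tilt [-0.0428 -0.012 ] yaw -1.44 gap 0.726 F [-0.3  0.4 -0.2] | travel [-1.2 -0.2  0.7] turn -0.04
```

Request:
send_rows:
  hand: [52,44,36,34,34,34]
  travel:
    - [0,0,0]
    - [0,0,0]
    - [0,0,0]
    - [0,0,0]
    - [0,0,0]
    - [0,0,0]
  turn: [0,0,0,0,0,0]

```text
time_s: 33.0
tcp_pos: [634.6, -220.0, 66.3]
tool_rot: [[-0.04, 0.999, -0.025], [-0.013, -0.025, -1.0], [-0.999, -0.04, 0.014]]
ft_force: [0.0, -0.1, -1.3]
finger_gap: 0.46
```

```bash
python3 -c "
from h import *
to(633.2,-220.4,66)"
```

```text
t 33.0 tcp [ 634.6 -220.    66.3] tilt [-0.0402 -0.0127] yaw -1.45 gap 0.46 F [ 0.  -0.1 -1.3] | travel [ 0.3 -1.3  0.4] turn -0.05
```

Request:
send_rows:
  hand: [34,34,34,34,34,34]
  travel:
    - [-15,0,0]
    - [-30,0,0]
    - [-30,0,0]
    - [-30,0,0]
    - [-30,0,0]
    - [-30,0,0]
  turn: [0,0,0,0,0,0]

```text
time_s: 33.6
tcp_pos: [637.8, -217.0, 236.3]
tool_rot: [[-0.05, 0.998, -0.024], [-0.01, -0.024, -1.0], [-0.999, -0.05, 0.011]]
ft_force: [0.4, 0.8, -2.0]
finger_gap: 0.459
```

```bash
python3 -c "
from h import *
cap('top');cap('top');to(539.9,157.0,66)"
```

```text
t 33.7 tcp [ 641.  -217.4  240.5] tilt [-0.0409 -0.0122] yaw -1.42 gap 0.459 F [ 0.8 -0.9 -1.4] | travel [ 173.9 -103.2 -374.1] turn -0.02
```

Request:
send_rows:
  hand: [34,34,34,34,34,34,34,34,34,34,34,34,34,34,34,34,34]
  travel:
    - [0,-3,-12]
    - [0,-6,-25]
    - [0,-6,-25]
    - [0,-6,-25]
    - [0,-6,-25]
    - [0,-6,-25]
    - [0,-6,-25]
    - [0,-6,-25]
    - [0,-6,-25]
    - [0,-6,-25]
    - [0,-6,-25]
    - [0,-6,-25]
    - [0,-6,-25]
    - [0,-6,-25]
    - [0,-6,-15]
    - [0,-3,-6]
    - [0,0,-3]
  turn: [0,0,0,0,0,0,0,0,0,0,0,0,0,0,0,0,0]

```text
time_s: 35.4
tcp_pos: [534.2, 171.6, 228.7]
tool_rot: [[-0.071, 0.997, -0.013], [-0.012, -0.014, -1.0], [-0.997, -0.071, 0.013]]
ft_force: [-0.5, -0.2, -1.0]
finger_gap: 0.454
```

```bash
python3 -c "
from h import *
cap('top');cap('top');to(539.9,157.0,66)"
```

```text
t 35.5 tcp [535.  170.9 228.8] tilt [-0.0706 -0.012 ] yaw -0.86 gap 0.457 F [ 0.   0.6 -0.8] | travel [162.2  16.5  11.7] turn 0.54
```

Request:
send_rows:
  hand: [34,34,34,34]
  travel:
    - [45,12,12]
    - [0,0,0]
    - [45,0,0]
    - [0,0,0]
  turn: [0.4,0,0,0]

```text
time_s: 35.9
tcp_pos: [544.2, 153.9, 139.9]
tool_rot: [[-0.066, 0.997, -0.028], [-0.012, -0.029, -1.0], [-0.998, -0.066, 0.014]]
ft_force: [-1.3, -1.7, -2.1]
finger_gap: 0.458
```

```bash
python3 -c "
from h import *
cap('top');cap('top');to(539.9,157.0,66)"
```

```text
t 36.0 tcp [549.3 157.1 145.9] tilt [-0.0544 -0.0077] yaw -1.59 gap 0.456 F [ 0.5  0.3 -0.5] | travel [80.3 -5.1 -0.4] turn -0.19
```

Tilt relative to the grasp is now about 0.014, which is fine. I'll descend.

Request:
send_rows:
  hand: [34,34,34,34]
  travel:
    - [15,-5,0]
    - [15,0,0]
    - [15,0,0]
    - [15,0,0]
  turn: [0,0,0,0]

```text
time_s: 36.4
tcp_pos: [550.2, 160.5, 95.3]
tool_rot: [[-0.035, 0.999, -0.028], [-0.001, -0.029, -1.0], [-0.999, -0.035, 0.002]]
ft_force: [0.3, -0.8, -0.7]
finger_gap: 0.457
```

```bash
python3 -c "
from h import *
cap('top');cap('top');to(539.9,157.0,66)"
```

```text
t 36.5 tcp [548.1 159.7  93.3] tilt [-0.0401 -0.003 ] yaw -1.62 gap 0.458 F [ 0.2  0.4 -1.6] | travel [27.6 -7.   2.8] turn -0.22
```

Request:
send_rows:
  hand: [34,34,34,34]
  travel:
    - [7,-5,3]
    - [7,-2,0]
    - [6,0,0]
    - [4,0,0]
  turn: [0,0,0,0]

```text
time_s: 36.9
tcp_pos: [540.0, 156.8, 68.6]
tool_rot: [[-0.039, 0.999, -0.028], [-0.003, -0.028, -1.0], [-0.999, -0.039, 0.004]]
ft_force: [-0.4, -0.3, -2.2]
finger_gap: 0.456
```

```bash
python3 -c "
from h import *
cap('top');cap('top');to(539.9,157.0,66)"
```

```text
t 37.0 tcp [539.8 156.8  68.5] tilt [-0.0398 -0.0027] yaw -1.62 gap 0.463 F [-0.3 -1.1 -1.1] | travel [ 2.5  0.2 -0.2] turn -0.22
```

Request:
send_rows:
  hand: [34]
  travel:
    - [2,0,0]
  turn: [0]

```text
time_s: 37.1
tcp_pos: [540.2, 157.0, 66.8]
tool_rot: [[-0.039, 0.999, -0.028], [-0.002, -0.028, -1.0], [-0.999, -0.039, 0.004]]
ft_force: [1.0, 0.6, -1.5]
finger_gap: 0.455
```

```bash
python3 -c "
from h import *
cap('top');to(539.9,157.0,66)"
```

```text
t 37.15 tcp [539.8 156.9  66.3] tilt [-0.0397 -0.0027] yaw -1.63 gap 0.456 F [-0.7 -1.  -1.2] | travel [ 0.3  0.1 -0.1] turn -0.23
```

Request:
send_rows:
  hand: [34]
  travel:
    - [1,0,0]
  turn: [0]

```text
time_s: 37.25
tcp_pos: [540.0, 157.0, 65.7]
tool_rot: [[-0.039, 0.999, -0.028], [-0.003, -0.028, -1.0], [-0.999, -0.039, 0.004]]
ft_force: [-3.7, -1.1, 12.7]
finger_gap: 0.452
```

```bash
python3 -c "
from h import *
cap('top');to(539.9,157.0,66)"
```

```text
t 37.3 tcp [540.  157.1  65.8] tilt [-0.0394 -0.0027] yaw -1.63 gap 0.459 F [-1.2 -0.   1.3] | travel [-0.2 -0.1  0.1] turn -0.23
```

Request:
send_rows:
  hand: [34]
  travel:
    - [1,0,0]
  turn: [0]

```text
time_s: 37.4
tcp_pos: [540.1, 157.2, 65.7]
tool_rot: [[-0.039, 0.999, -0.028], [-0.003, -0.028, -1.0], [-0.999, -0.039, 0.004]]
ft_force: [-4.0, -0.5, 12.9]
finger_gap: 0.459
```

```bash
python3 -c "
from h import *
cap('top');to(539.9,157.0,66)"
```

```text
t 37.45 tcp [540.  157.2  65.7] tilt [-0.0392 -0.003 ] yaw -1.63 gap 0.461 F [-2.6 -0.7  6.9] | travel [-0.3 -0.1  0.2] turn -0.23
```

Request:
send_rows:
  hand: [44,52,58,60,60,60,60,60,60,60,60,60,60,60,60,60,60]
  travel:
    - [0,0,0]
    - [0,0,0]
    - [0,0,0]
    - [0,0,0]
    - [0,0,0]
    - [-15,0,0]
    - [-25,0,0]
    - [-35,0,0]
    - [-35,0,0]
    - [-35,0,0]
    - [0,0,35]
    - [0,0,40]
    - [0,0,40]
    - [0,0,40]
    - [0,0,40]
    - [0,0,40]
    - [0,0,40]
  turn: [0,0,0,0,0,0,0,0,0,0,0,0,0,0,0,0,0]

```text
time_s: 39.15
tcp_pos: [542.2, -116.4, 231.1]
tool_rot: [[-0.025, 1.0, -0.012], [0.003, -0.011, -1.0], [-1.0, -0.025, -0.003]]
ft_force: [0.0, 0.2, -1.2]
finger_gap: 0.704
```

```bash
python3 -c "
from h import *
cap('top');c=cap('top');s=cap('side')
a=cv2.resize(c['frame'][225:335,112:292,::-1],None,fx=4,fy=4,interpolation=cv2.INTER_CUBIC)
cv2.imwrite('pics/f1.png',cv2.convertScaleAbs(a,alpha=2))
b=cv2.resize(s['frame'][250:450,150:400,::-1],None,fx=3,fy=3)
cv2.imwrite('pics/f2.png',cv2.convertScaleAbs(b,alpha=1.3))"
```

```text
(no output)
```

View pics/f1.png

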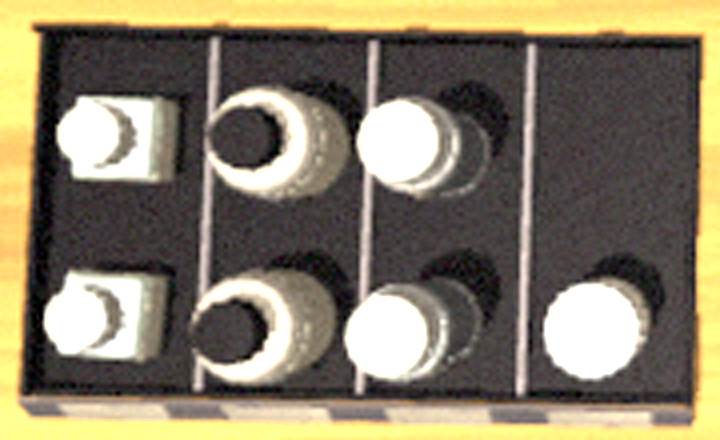

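View pics/f2.png

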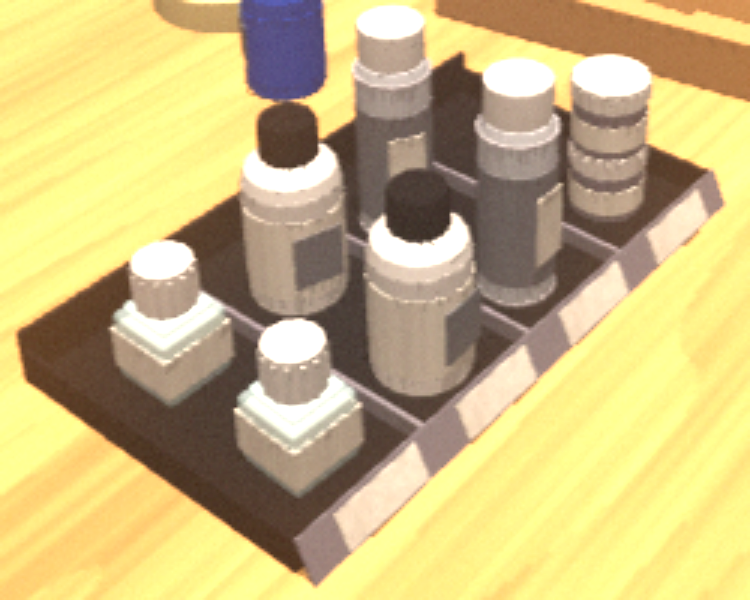

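All eight stand upright. The caps in the top crop are at new/old cement (88,132)/(77,318), bottle (245,137)/(230,330), can (399,141)/(386,336) and top jar lid (592,331). A last numeric check, then I'll hand in.

```bash
python3 - <<'E'
from h import *
c=cap('top'); q=lambda x,y,z: ray(c,112+(x+.5)/4-.5,225+(y+.5)/4-.5,z)[:2]
t=np.radians(-1.4);T=np.array([[np.cos(t),np.sin(t)],[-np.sin(t),np.cos(t)]])
old={'cement':(460.6,310.9),'bottle':(457.4,231.4),'can':(454.9,159.1)}
for n,a,b,z in[('cement',(88,132),(77,318),71),('bottle',(245,137),(230,330),107),('can',(399,141),(386,336),128)]:
    A,B=q(*a,z),q(*b,z);print(n,'behind/side',(T@(A-B)).round(1),'old moved',(B-old[n]).round(1))
print('jar top minus old start',(q(592,331,88)-[454.6,75.2]).round(1))
print(np.degrees(np.arctan2(1,1)) and observe()['time_s'],np.abs(observe()['dq']).max())
E
```

```text
cement behind/side [84.5 -0.4] old moved [ 0.5 -0.3]
bottle behind/side [83.9 -2.6] old moved [-0.4 -0.4]
can behind/side [82.7 -2.4] old moved [0.1 0.1]
jar top minus old start [-0.6  0.7]
39.35 2.1267736336728134
```

```bash
python3 -c "
from h import *
hand_in()"
```

```text
the job is handed in; nothing more can be done
```

The tray is restocked and the job is handed in at about 39 s of the 120 s allowed; the hand-in gives no verdict. I stacked the new jar on the old one, then stood the square bottle, thinner bottle and spray can behind their own kind. The blue bottle was left alone.

The last top-view check showed the following, with the calibration good to about 2 mm:

| Container | Behind its own kind | Sideways | Old one moved |
|---|---|---|---|
| Square bottle | 84.5 mm | 0.4 mm | under 1 mm |
| Thinner bottle | 83.9 mm | 2.6 mm | under 1 mm |
| Spray can | 82.7 mm | 2.4 mm | under 1 mm |

- **Jar:** the new jar's lid is within about 1 mm of where the old jar's centre was at the start. The old jar is now hidden under it, so I could not measure it separately.
- **Square bottle:** it looks squared to the lane in the pictures. I released it at about 0.2° from the tray's angle, and did not measure its angle again afterwards.
- **Upright:** both views show all eight containers standing upright, with the gripper well clear.
- **Tool tilt:** the tool leaned by up to 4° during the moves. I brought it back to within about 1–1.5° of the lean at each grasp before letting go.

No check failed.

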